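# Stow the breadboard and walk the racking shutter shut

### The arm

A 6-joint arm with a two-finger parallel gripper is mounted at the origin on the work surface. World frame = base frame: x ahead of the robot, y to its left, z up, the work surface at z = 0. Lengths are in m, angles in degrees, forces in N, time in s.
With the tool pointing down it reaches from about 0.3 to 0.75 m from the base axis. Payload 8.5 kg.
Tool frame: the origin (TCP) lies at the very end of the fingers, on their centre line; the grasp point (between the pads) lies 19 mm behind it; x points along the fingers, y is the direction in which the jaws open and shut, and the axes are right-handed (so a half turn about x gives the same grasp; the last joint's range is limited). The gripper opens to 85 mm and grips with 20 to 120 N. Pads are 22 mm wide; open, the fingers measure 114 mm over their backs; the gripper's body (76 mm by 85 mm) begins 54 mm behind the grasp point. The pads swing forward as they close: fully open they stand 13 mm farther back than shut.
Start: joints at [60.201, 21.807, 74.336, -0, 83.858, -12.336], TCP at [0.165, 0.525, 0.231] pointing down, gripper open.
Joint ranges: [-178.18, 178.18], [-50.72, 133.34], [12.68, 142.11], [-81.47, 261.47], [9.98, 163.14], [-165.26, 165.26]. Speed limits (degrees/s): [136.94, 136.94, 180, 180, 180, 180].

### API

Orientations are given as a 3x3 rotation matrix whose columns are the frame's x, y, z axes.
In Python, from rig import env, eyes, close_job gives the robot as it stands.
- The arm moves only by the shell command python3 -m pendant 'ROWS' [OPENING] [FORCE]. ROWS is a JSON object of lists of equal length, an entry for each row: "travel": the shift along the world's x, y, z in mm, a list of three; "delta_rot": the turn, a rotation vector about the world's x, y, z in rad, a list of three. In form: {"travel": [[x, y, z], ...], "delta_rot": [[wx, wy, wz], ...]}. A call has 1 to 20 rows; each row shifts and turns the commanded pose from where the row before left it; what a row does not reach is not made up. A row lasts 1/12 s, in which the tool goes at most 41.7 mm and 7.16 degrees, less where a joint would pass 70% of its speed; a pose out of reach is approached as far as the arm can. A call with a gripper value outside its range is refused whole. OPENING is the finger opening in mm, from 0 to 85.4, set as the call begins (- or left out, the last holds). The fingers move at their own pace and stop on an object; FORCE is the grip in N (left out, the last holds). Time passes only in rows, so rows that do not move let the fingers close. It gives the time, the measured TCP pose, the force and the opening at its end, in the units of the state.
- env.observe(): the state, without advancing time (a new reading comes with each control period).
- eyes.get_image(name): name is "scene" or "top"; returns the picture (420x560x3 uint8, red, green, blue); there is no depth.
- eyes.camera_model(name): a dict with "vfov" (degrees; the focal length in pixels is half the picture's height over the tangent of half this angle, whatever the lens; pixels are square), "cx", "cy" (the principal point, pixels), "pose" (4x4, takes a point from camera to world coordinates). Camera axes: x right, y up, looking along -z (the intrinsics and any distortion apply to the point x, -y, -z); pixel columns grow to the right and rows downward; lengths in m; the calibration is good to about 2 mm. A picture is of the moment at which its call begins. camera_model takes no time and is no camera call.
- close_job(): hands the job in, once; it reports no verdict.
The state is a dict: "time_s": time; "q": joint angles; "qvel": joint speeds; "joint_efforts": joint torques, N m; "position": TCP position; "tool_rot": TCP orientation; "ft_force": force on the tool from outside, world axes, zero at the start; "wrist_torque": the same for the moment, N m; "grip_width": finger opening in m.
Only numpy, scipy, OpenCV 4.12 (cv2) and the standard library are available. Lean on these libraries where they do the work, as an engineer would, in place of code of your own. Each camera call takes 0.05 s, during which the arm holds its last target. There are 200 camera calls.

### The job

Put the small blue breadboard away flat on the floor of the black kit box's open compartment, then close the box by sliding its metal shutter fully home against the end of the box, square at both ends. The shutter is wide, sticky and jams when one end gets ahead of the other, so walk it along with short, gentle pushes (never more than 30 N) on its two yellow posts in turn, without gripping them. Leave everything else on the table where it lies.

Things in the scene. Friction and masses are not known exactly. Their poses are not given: they have to be found in the camera images.
- kitbox: Black kit box, 200 x 272 x 51.5 mm, fixed to the table. Origin: centre of its underside. Its +x is the shutter's closing direction (away from the robot, within 0.3 rad), +y left, z up. Tracks run along x inside both side walls (inner faces at y = +-128 mm): a ledge 34 mm high carries the shutter, a lip (z 47.5 to 51.5, 18 mm wide) keeps it in.
- deck (a point): Centre of the top (51.5 mm up) of the fixed grey deck on the box (box x -92 to +14 mm, y -80 to +80). It covers the open shutter, so that only its two posts can be reached, in the open strips at either side of the deck.
- end_stop (a point): Middle of the inner face of the box's far wall (box x = +92 mm), 40 mm above the table: the shutter's end stop, rigid.
- shutter: Bare aluminium shutter, 0.5 to 0.7 kg: plate 85 (along the track) x 220 x 5 mm on round glides (12 mm); the outer four guide it, two at each end, 56 mm apart along the track, 3.5 mm total side play. Origin: midway between these, 34 mm above the table; axes as the box's when square. Home at box x = +58 mm, both front glides on the stop. Starts open, 70 to 84 mm short of home.
- shutter_middle (a point): Top of the shutter's plate above its origin. Sliding takes 2 to 6 N. Pushed at one post it swings under 3 to 14 N, rising (at most about 0.1 rad from square: that post up to 20 mm behind or ahead of the other), then the glides wedge and it jams; more force does not help; pushing the other post frees it.
- post_left (a point): Centre of the top of the shutter's left (+y) yellow post: a round upright 18 mm in diameter on the plate at shutter x = 0, y = +95 mm, its top 87.5 mm above the table, free-standing above the deck's top (51.5 mm) so that a tool can push it from behind.
- post_right (a point): The same on the right post, y = -95 mm.
- home_left (a point): Point of the box, 51.5 mm above the table, above which the left post's axis stands when the shutter is home and centred.
- home_right (a point): The same for the right post.
- compartment (a point): Centre of the compartment's floor (box x = +53 mm, y = 0, 6 mm above the table). The breadboard must fit wholly in the compartment, below the shutter (room up to 38 mm above the table).
- blue_breadboard: Small blue breadboard, 47 (its x) x 35 (its y) x 9 mm, 25 g, lying flat on the table to the left or right of the box. Origin: centre of its underside.
- red_breadboard: Red breadboard of the same size, on the other side; leave it where it lies.
- strippers: Red and yellow wire strippers, 155 mm long, 78 mm wide, 20 mm high, lying to the right; leave alone. Origin near the pivot; jaws to its +x.
- screwdriver: Red-handled screwdriver, 170 mm long, 26 mm thick, to the left; leave alone. Origin under its middle.
- marker: Blue marker pen, 130 mm long, 17 mm thick, beyond the box; leave alone. Origin under its middle.
- battery_holder: Black battery holder with green cells, 62 x 58 x 18 mm, beyond the box; leave alone. Origin under its centre.
- wire_spool: Orange spool, 56 mm in diameter, 30 mm high, beyond the box to the left; leave alone. Origin under its centre.

How it is judged (in metres and radians):
On the way, in this order (a step that is already met when the one before it is completed fails the run):
1. the blue breadboard lies flat on the compartment's floor, let go (x of blue_breadboard in the frame of kitbox between 0.016 and 0.09 m and y of blue_breadboard in the frame of kitbox between -0.105 and 0.105 m and z of blue_breadboard in the frame of kitbox between 0 and 0.01 m and angle between blue_breadboard's own z axis and vertical below 0.15 rad and contact force between the fingers and blue_breadboard below 0.1 N), for 0.2 s.
2. the shutter is home at both ends (x of each of post_left, post_right in the frame of kitbox above 0.055 m), for 0.2 s.
At the end, for the whole second after the job is handed in: The blue breadboard lies flat (within 0.15 rad) on the compartment's floor, inside it and let go; both posts of the shutter are within 3 mm of home along the track; all at rest (all of step 1 and all of step 2 and linear speed of each of shutter, blue_breadboard below 0.01 m/s); the robot touches nothing.
It fails at once if the shutter is pushed or squeezed with more than 30 N (contact force between any of the fingers, the arm and shutter above 30 N).
It fails at once if another loose thing is shifted by more than 20 mm (distance of any of red_breadboard, strippers, screwdriver, marker, battery_holder, wire_spool from where it was at the start of the episode above 0.02 m).
It also fails if it takes over 72 s, if anything falls off the work surface, if the arm or the gripper's body presses on something with over 40 N, if the wrist force passes 120 N, or if a joint passes its speed limit or range.

## Working session

There is one attempt and no reset: what is moved stays moved. The work goes in short steps, Python scripts to look and compute and a shell command to move; the robot and the scene stay as the last step left them, time stands still between calls to the robot, and variables do not carry over. Pictures are saved under pics/ and viewed, about 8 in all and at most 12, crops included, and the job is handed in when it is done.

```bash
ls; mkdir -p pics; python3 - <<'E'
from rig import env, eyes
import cv2
for n in ("top","scene"):
    im=eyes.get_image(n); cv2.imwrite(f"pics/{n}0.png",cv2.resize(im[:,:,::-1],(800,600),interpolation=cv2.INTER_CUBIC))
    print(n,eyes.camera_model(n))
s=env.observe(); print(s)
E
```

```text
pics
top {'vfov': 57.06120341723835, 'cx': 274.9533414798981, 'cy': 205.44515288058648, 'pose': array([[ 0.00435985,  0.99408342, -0.10853175,  0.53652398],
       [-0.99978752,  0.00651989,  0.01955544,  0.02098832],
       [ 0.02014736,  0.10842343,  0.99390062,  0.97528964],
       [ 0.        ,  0.        ,  0.        ,  1.        ]])}
scene {'vfov': 55.88810431437234, 'cx': 279.3131086299925, 'cy': 207.60368804345, 'pose': array([[-0.84933299, -0.29112635,  0.44031683,  1.05943179],
       [ 0.52765273, -0.44501781,  0.72356185,  0.69141229],
       [-0.01469909,  0.84687933,  0.53158192,  0.60572699],
       [ 0.        ,  0.        ,  0.        ,  1.        ]])}
{'time_s': 0.1, 'q': array([ 6.02004687e+01,  2.18399426e+01,  7.43785738e+01, -5.85702786e-04,
        8.38578712e+01, -1.23356483e+01]), 'qvel': array([ 0.08180571, -0.14017025, -0.17022273,  0.04072018, -0.01965655,
        0.03606029]), 'joint_efforts': array([ 3.74910873e-03, -4.49218154e+01, -2.31656724e+01, -1.61823909e-04,
        3.65797954e-03,  3.00079671e-05]), 'position': array([0.16493284, 0.52442344, 0.23075797]), 'tool_rot': array([[-6.53744223e-04,  3.00103079e-01,  9.53906555e-01],
       [-1.16197500e-03,  9.53905886e-01, -3.00103665e-01],
       [-9.99999111e-01, -1.30460661e-03, -2.74898188e-04]]), 'ft_force': array([ 0.01094331,  1.17269039, -0.48420843]), 'wrist_torque': array([ 0.00441634,  0.05762443, -0.04986669]), 'grip_width': 0.08546135113238494}
```

View pics/top0.png

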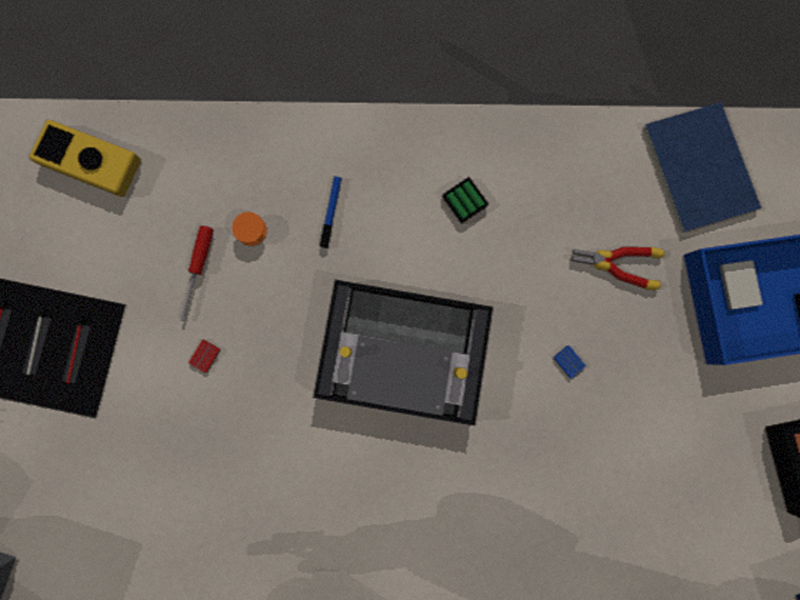

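View pics/scene0.png

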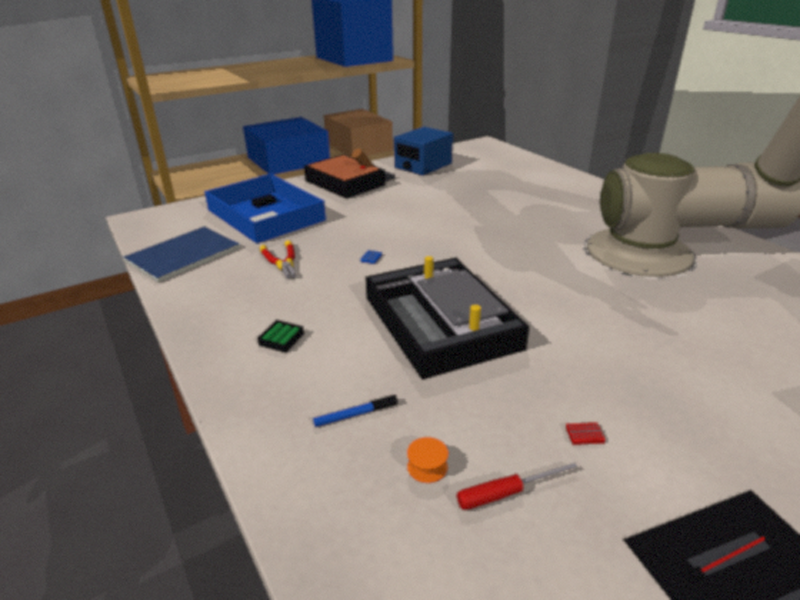

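The top view shows the box with corners near (336,282), (491,306), (476,423), (315,397), posts near (345,352) and (461,373), and the blue board at (569,362), to the right. The red board is on the left at (204,356). I'll enlarge this area.

```bash
cat > h.py <<'E'
import numpy as np, cv2
from rig import env, eyes
def ray(n,u,v):
    m=eyes.camera_model(n); f=210/np.tan(np.radians(m['vfov']/2)); P=m['pose']
    return P[:3,3], P[:3,:3]@np.array([(u-m['cx'])/f,-(v-m['cy'])/f,-1])
def px2w(n,u,v,z):
    o,d=ray(n,u,v); return o+d*(z-o[2])/d[2]
def w2px(n,p):
    m=eyes.camera_model(n); f=210/np.tan(np.radians(m['vfov']/2)); P=m['pose']
    c=P[:3,:3].T@(np.array(p)-P[:3,3]); return m['cx']+f*c[0]/-c[2], m['cy']-f*c[1]/-c[2]
def snap(n,name,x0,y0,w,h,k):
    im=eyes.get_image(n)[y0:y0+h,x0:x0+w,::-1]
    cv2.imwrite(f"pics/{name}.png",cv2.resize(im,None,fx=k,fy=k,interpolation=cv2.INTER_CUBIC))
E
python3 - <<'E'
from h import *
snap("top","crop1",215,190,200,112,4)
im=eyes.get_image("top"); 
hsv=cv2.cvtColor(im,cv2.COLOR_RGB2HSV)
def blob(lo,hi,x0,y0,x1,y1,z):
    m=cv2.inRange(hsv,lo,hi); k=np.zeros_like(m); k[y0:y1,x0:x1]=m[y0:y1,x0:x1]
    n,l,s,c=cv2.connectedComponentsWithStats(k)
    for i in range(1,n):
        if s[i,4]>15:
            r=cv2.minAreaRect(np.argwhere(l==i)[:,::-1].astype(np.float32))
            bx=cv2.boxPoints(r)
            print(s[i],c[i],px2w("top",*c[i],z).round(4),[px2w("top",*b,z)[:2].round(4).tolist() for b in bx])
print("blue");blob((100,90,40),(130,255,255),370,230,425,275,.009)
print("yellow");blob((18,120,80),(35,255,255),220,230,340,280,.0875)
E
```

```text
blue
[388 242  22  23 264] [398.25       252.79924242] [ 0.525  -0.3068  0.009 ] [[0.5324, -0.2778], [0.5547, -0.3055], [0.5177, -0.3357], [0.4955, -0.3081]]
yellow
[238 243   8   7  48] [241.375      245.89583333] [0.5401 0.0798 0.0875] [[0.5466, 0.0876], [0.5467, 0.0716], [0.5331, 0.0714], [0.533, 0.0874]]
[318 257   9   8  56] [322.16071429 260.58928571] [ 0.5076 -0.1048  0.0875] [[0.5156, -0.0953], [0.5157, -0.1137], [0.4999, -0.1135], [0.4998, -0.0952]]
```

View pics/crop1.png

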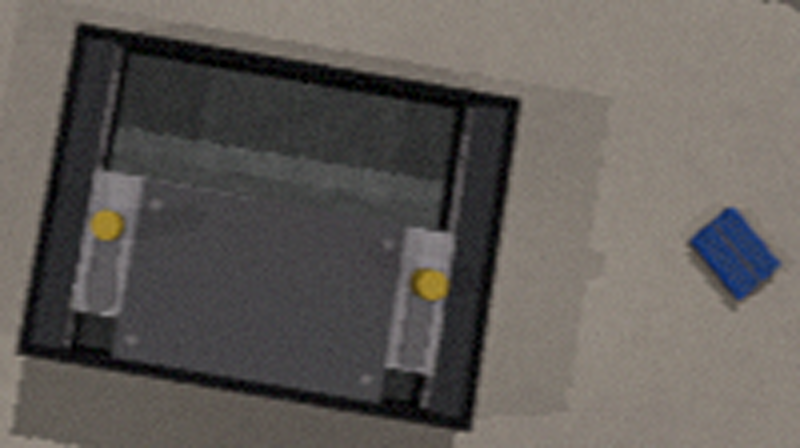

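The crop shows the box's outer top corners at (78,25), (520,98), (470,428) and (20,352). The posts are at (106,225) and (431,284), and the blue board's corners are at (731,208), (779,264), (740,300) and (690,242).

```bash
cat >> h.py <<'E'
def fit(W,B):
    W=np.array(W)[:,:2];B=np.array(B);w=W-W.mean(0);b=B-B.mean(0)
    a=np.arctan2((b[:,0]*w[:,1]-b[:,1]*w[:,0]).sum(),(b*w).sum()); R=np.array([[np.cos(a),-np.sin(a)],[np.sin(a),np.cos(a)]])
    t=W.mean(0)-R@B.mean(0); return a,R,t,(W-(B@R.T+t))
E
python3 - <<'E'
from h import *
C=[(78,25),(520,98),(470,428),(20,352)]
W=[px2w("top",215+u/4,190+v/4,.0515) for u,v in C]
B=[(.1,.136),(.1,-.136),(-.1,-.136),(-.1,.136)]
a,R,t,res=fit(W,B); print("yaw",a,"t",t,"res",res.round(4).tolist(), [np.linalg.norm(W[i]-W[(i+1)%4]).round(4) for i in range(4)])
for n,p in (("L",(.5401,.0798)),("R",(.5076,-.1048))): print(n,R.T@(np.array(p)-t))
for n,p in (("comp",(.053,0)),("homeL",(.058,.095)),("homeR",(.058,-.095)),("deck",(-.039,0))): print(n,(R@np.array(p)+t).round(4))
# cross-check of origin with scene view
print("blue in box",R.T@(np.array([.525,-.3068])-t))
for u,v in [(367,278),(425,377),(527,342),(457,260)]:
    print(px2w("scene",u*.7,v*.7,.0515).round(4))
print("scene blue", px2w("scene",371*.7,256*.7,.009).round(4))
for n,u,v in(("R",429,258),("L",475,308)): print("scene post",n, px2w("scene",u*.7,v*.7,.0875).round(4))
E
```

```text
yaw -0.1606973615626645 t [ 0.54054383 -0.01699367] res [[-0.002, -0.0009], [-0.0009, 0.0012], [0.0016, 0.0017], [0.0014, -0.002]] [np.float64(0.2697), np.float64(0.1976), np.float64(0.2683), np.float64(0.1965)]
L [-0.01592574  0.09547556]
R [-0.01846979 -0.09194626]
comp [ 0.5929 -0.0255]
homeL [0.613  0.0675]
homeR [ 0.5826 -0.1201]
deck [ 0.502  -0.0108]
blue in box [ 0.03102737 -0.28855957]
[ 0.6167 -0.155   0.0515]
[0.6876 0.1513 0.0515]
[0.4995 0.1689 0.0515]
[ 0.4265 -0.1176  0.0515]
scene blue [ 0.5274 -0.3008  0.009 ]
scene post R [ 0.5078 -0.1013  0.0875]
scene post L [0.5432 0.0856 0.0875]
```

```bash
python3 -m pendant '{"travel":[[8,-18,0],[16,-37,-2],[16,-37,-2],[16,-37,-2],[16,-37,-2],[16,-37,-2],[16,-37,-2],[16,-37,-2],[16,-37,-2],[16,-37,-2],[16,-37,-2],[16,-37,-2],[16,-37,-2],[16,-37,-2],[16,-37,-2],[16,-37,-2],[16,-37,-2],[16,-37,-2],[16,-37,-2],[16,-37,-2]],"delta_rot":[[0,0,-0.1],[0,0,-0.11],[0,0,-0.11],[0,0,-0.11],[0,0,-0.11],[0,0,-0.11],[0,0,-0.11],[0,0,-0.11],[0,0,-0.11],[0,0,-0.11],[0,0,-0.11],[0,0,-0.11],[0,0,-0.11],[0,0,-0.11],[0,0,-0.11],[0,0,-0.11],[0,0,-0.11],[0,0,-0.11],[0,0,-0.11],[0,0,-0.07]]}' 60 30; python3 - <<'E'
from h import *
s=env.observe();R=s['tool_rot'];print(np.degrees(np.arctan2(R[1,1],R[0,1])),s['position'])
E
```

```text
time_s: 1.87
position: [0.4773, -0.1984, 0.1931]
tool_rot: [[-0.0, 0.629, -0.777], [0.0, -0.777, -0.629], [-1.0, -0.0, 0.0]]
ft_force: [0.6, -0.1, -0.3]
grip_width: 0.0602
-51.00070632881847 [ 0.47733275 -0.19844484  0.19306298]
```

```bash
python3 -m pendant '{"travel":[[12,-27,-25],[12,-27,-25],[12,-27,-25],[12,-28,-25],[0,0,-15],[0,0,-5],[0,0,0],[0,0,0]],"delta_rot":[[0,0,0],[0,0,0],[0,0,0],[0,0,0],[0,0,0],[0,0,0],[0,0,0],[0,0,0]]}' ; python3 - <<'E'
from h import *
s=env.observe();print(s['position'])
a=eyes.get_image("top")[:,:,::-1][225:300,355:445]; b=eyes.get_image("scene")[:,:,::-1][130:205,215:305]
cv2.imwrite("pics/pre.png",np.vstack([cv2.resize(a,(360,300),interpolation=3),cv2.resize(b,(360,300),interpolation=3)]))
E
```

```text
time_s: 2.53
position: [0.5251, -0.3048, 0.0741]
tool_rot: [[0.0, 0.634, -0.773], [-0.0, -0.773, -0.634], [-1.0, 0.0, -0.0]]
ft_force: [1.0, 0.2, 1.0]
grip_width: 0.0602
[ 0.52513818 -0.30482716  0.07414566]
```

View pics/pre.png

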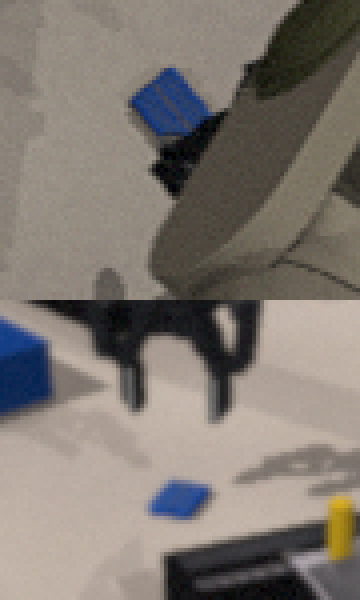

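The scene crop shows the fingertips at (134,410) and (217,420), with the board at (181,498) below and between them. I'll check the projection of the known tip positions against that.

```bash
python3 - <<'E'
from h import *
s=env.observe();p=s['position'];y=s['tool_rot'][:,1]
for k in (-.03,.03):
    for dz in (.0,.005): print("tip proj",w2px("scene",p+k*y+[0,0,dz]))
print("obs tips (248.5,157.5) (269.3,160)")
print("board proj at est", w2px("scene",(.525,-.3068,.009)), "obs (260.2,179.5)", px2w("scene",260.25,179.5,.008))
hsv=cv2.cvtColor(eyes.get_image("scene"),cv2.COLOR_RGB2HSV)[165:195,248:275]
m=cv2.inRange(hsv,(100,110,50),(130,255,255));q=np.argwhere(m);c=q.mean(0)[::-1]+[248,165];print(len(q),c,px2w("scene",*c,.007))
E
```

```text
tip proj (np.float64(267.7130811121963), np.float64(161.08384475016555))
tip proj (np.float64(267.6642489671077), np.float64(159.6171268095947))
tip proj (np.float64(249.82674379484268), np.float64(158.63963641859107))
tip proj (np.float64(249.74034960844483), np.float64(157.18739769795854))
obs tips (248.5,157.5) (269.3,160)
board proj at est (np.float64(259.42953280566286), np.float64(178.2713631580469)) obs (260.2,179.5) [ 0.52604008 -0.29968341  0.008     ]
81 [259.48148148 179.54320988] [ 0.52735734 -0.30244761  0.007     ]
```

```bash
python3 -m pendant '{"travel":[[0,0,-15],[0,0,-20],[0,0,-20],[0,0,-10],[0,0,-5],[0,0,0],[0,0,0],[0,0,0]],"delta_rot":[[0,0,0],[0,0,0],[0,0,0],[0,0,0],[0,0,0],[0,0,0],[0,0,0],[0,0,0]]}' ; python3 -m pendant '{"travel":[[0,0,0],[0,0,0],[0,0,0],[0,0,0],[0,0,0],[0,0,0],[0,0,0],[0,0,0]],"delta_rot":[[0,0,0],[0,0,0],[0,0,0],[0,0,0],[0,0,0],[0,0,0],[0,0,0],[0,0,0]]}' 20 30
```

```text
time_s: 3.35
position: [0.5256, -0.3057, 0.0045]
tool_rot: [[0.002, 0.634, -0.773], [-0.001, -0.773, -0.634], [-1.0, 0.002, -0.0]]
ft_force: [-0.3, -0.1, 0.4]
grip_width: 0.0598
time_s: 4.02
position: [0.5253, -0.3056, 0.0042]
tool_rot: [[0.001, 0.634, -0.773], [-0.001, -0.773, -0.634], [-1.0, 0.001, -0.0]]
ft_force: [-1.0, 1.0, 6.1]
grip_width: 0.0334
```

```bash
python3 -m pendant '{"travel":[[0,0,15],[0,0,35],[0,0,40],[2,9,30],[8,31,0],[8,34,0],[9,34,0],[9,34,0],[9,34,0],[9,34,0],[9,34,0],[9,35,0],[0,0,0],[0,0,0],[0,0,0]],"delta_rot":[[0,0,0],[0,0,0],[0,0,0],[0,0,0],[0,0,-0.105],[0,0,-0.105],[0,0,-0.105],[0,0,-0.105],[0,0,-0.105],[0,0,-0.105],[0,0,-0.105],[0,0,-0.105],[0,0,0],[0,0,0],[0,0,0]]}' ; python3 - <<'E'
from h import *
s=env.observe();print(s['position'])
a=eyes.get_image("top")[:,:,::-1][170:320,205:360]; b=eyes.get_image("scene")[:,:,::-1][120:270,245:400]
cv2.imwrite("pics/over.png",np.hstack([cv2.resize(x,None,fx=2.5,fy=2.5,interpolation=2) for x in (a,b)]))
E
```

```text
time_s: 5.27
position: [0.5969, -0.0266, 0.1233]
tool_rot: [[-0.0, -0.151, -0.989], [-0.0, -0.989, 0.151], [-1.0, 0.0, 0.0]]
ft_force: [0.8, -0.7, -0.0]
grip_width: 0.0338
[ 0.59693661 -0.02664999  0.12331094]
```

View pics/over.png

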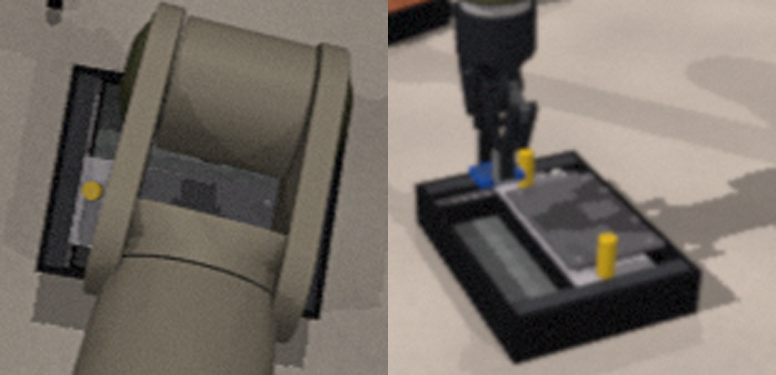

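```bash
python3 - <<'E'
from h import *
print("posts scene R,L",px2w("scene",299.8,180.8,.0875),px2w("scene",332.6,215.2,.0875))
im=eyes.get_image("scene");hsv=cv2.cvtColor(im,cv2.COLOR_RGB2HSV)
m=cv2.inRange(hsv,(18,130,70),(35,255,255));n,l,s,c=cv2.connectedComponentsWithStats(m)
for i in range(1,n):
    if s[i,4]>20 and 280<c[i,0]<345: print(s[i],c[i])
t=env.observe()['position']; print("tip px",w2px("scene",t), w2px("scene",t+[0,0,.004]))
m=cv2.inRange(hsv,(100,130,50),(130,255,255))[175:205,270:310];q=np.argwhere(m)[:,::-1]+[270,175];print(q.min(0),q.max(0),q.mean(0),len(q))
B=(R:=np.array([[.987,.16],[-.16,.987]]))
for dx in(-.0235,.0235):
  for dy in(-.0175,.0175):
    print(w2px("scene",np.r_[t[:2]+R@[dx,dy],t[2]+.006]))
E
```

```text
posts scene R,L [ 0.50959157 -0.10107161  0.0875    ] [0.54191918 0.08440686 0.0875    ]
[289   0   6  49 239] [291.958159    23.81171548]
[297 179   7  16  79] [300.06329114 185.59493671]
[328 213   9  19 123] [331.92682927 221.40650407]
tip px (np.float64(287.61715515613315), np.float64(188.98739780614218)) (np.float64(287.61141052127766), np.float64(187.57598982372156))
[278 184] [298 195] [283.90697674 189.6627907 ] 86
(np.float64(293.3595781559554), np.float64(181.92347982817418))
(np.float64(299.2498393825972), np.float64(188.13025088756524))
(np.float64(276.11491590856957), np.float64(185.62172868043666))
(np.float64(281.60211508469837), np.float64(192.0320361074829))
```

```bash
python3 -m pendant '{"travel":[[0,0,-12],[0,0,-25],[0,0,-25],[0,0,-20],[0,0,-12],[0,0,-8],[0,0,-5],[0,0,-4],[0,0,0],[0,0,0],[0,0,0]],"delta_rot":[[0,0,0],[0,0,-0.005],[0,0,-0.005],[0,0,0],[0,0,0],[0,0,0],[0,0,0],[0,0,0],[0,0,0],[0,0,0],[0,0,0]]}'
```

```text
time_s: 6.33
position: [0.5974, -0.0265, 0.0131]
tool_rot: [[0.001, -0.163, -0.987], [-0.0, -0.987, 0.163], [-1.0, 0.0, -0.001]]
ft_force: [0.6, -0.1, -0.2]
grip_width: 0.0334
```

```bash
python3 -m pendant '{"travel":[[0,0,-1],[0,0,-1],[0,0,0],[0,0,0]],"delta_rot":[[0,0,0],[0,0,0],[0,0,0],[0,0,0]]}'; python3 -m pendant '{"travel":[[0,0,0],[0,0,0],[0,0,0],[0,0,0],[0,0,0]],"delta_rot":[[0,0,0],[0,0,0],[0,0,0],[0,0,0],[0,0,0]]}' 55; python3 -m pendant '{"travel":[[0,0,10],[0,0,25],[0,0,35],[0,0,35],[0,0,15],[0,0,0],[0,0,0]],"delta_rot":[[0,0,0],[0,0,0],[0,0,0],[0,0,0],[0,0,0],[0,0,0],[0,0,0]]}' ; python3 - <<'E'
from h import *
a=eyes.get_image("top")[:,:,::-1][170:320,205:360]; b=eyes.get_image("scene")[:,:,::-1][120:270,245:400]
cv2.imwrite("pics/placed.png",np.hstack([cv2.resize(x,None,fx=2.5,fy=2.5,interpolation=2) for x in (a,b)]))
E
```

```text
time_s: 6.67
position: [0.597, -0.0263, 0.0104]
tool_rot: [[0.0, -0.162, -0.987], [0.0, -0.987, 0.162], [-1.0, -0.0, -0.0]]
ft_force: [-1.0, 0.5, 0.7]
grip_width: 0.0338
time_s: 7.08
position: [0.5971, -0.0264, 0.0103]
tool_rot: [[0.0, -0.162, -0.987], [0.0, -0.987, 0.162], [-1.0, -0.0, -0.0]]
ft_force: [0.1, 0.7, 0.4]
grip_width: 0.0552
time_s: 7.67
position: [0.5971, -0.0264, 0.1313]
tool_rot: [[0.002, -0.162, -0.987], [-0.0, -0.987, 0.162], [-1.0, 0.0, -0.002]]
ft_force: [-0.1, 0.3, -0.4]
grip_width: 0.0552
```

View pics/placed.png

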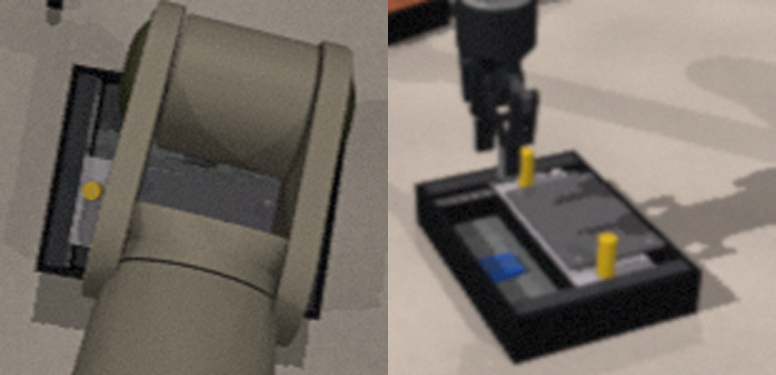

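The board lies flat in the compartment at crop (502,266), and the fingers are clear. Now I'll go behind the right post with the fingers closed.

```bash
python3 -m pendant '{"travel":[[-12,-7,0],[-24,-14,0],[-24,-14,0],[-24,-14,0],[-24,-14,0],[-14,-8,0],[0,0,-25],[0,0,-25],[0,0,-13],[0,0,-6],[0,0,0],[0,0,0]],"delta_rot":[[0,0,0],[0,0,0],[0,0,0],[0,0,0],[0,0,0],[0,0,0],[0,0,0],[0,0,0],[0,0,0],[0,0,0],[0,0,0],[0,0,0]]}' 0 40; python3 - <<'E'
from h import *
print(env.observe()['position'])
a=eyes.get_image("top")[:,:,::-1][170:320,205:360]; b=eyes.get_image("scene")[:,:,::-1][120:270,245:400]
cv2.imwrite("pics/behindR.png",np.hstack([cv2.resize(x,None,fx=2.5,fy=2.5,interpolation=2) for x in (a,b)]))
E
```

```text
time_s: 8.77
position: [0.4751, -0.0973, 0.0612]
tool_rot: [[-0.001, -0.162, -0.987], [0.0, -0.987, 0.162], [-1.0, -0.0, 0.001]]
ft_force: [1.0, 0.9, -0.2]
grip_width: 0.0003
[ 0.47507706 -0.09733104  0.06122152]
```

View pics/behindR.png

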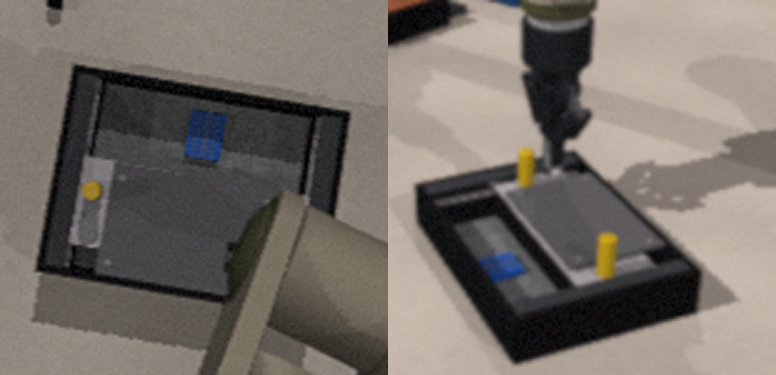

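The board is wholly visible on the compartment floor at crop (205,136), and the closed fingers are behind the right post.

```bash
cat >> h.py <<'E'
Rb=np.array([[.9871,.16],[-.16,.9871]]); tb=np.array([.5415,-.0155])
def posts():
    from scipy.optimize import brentq
    im=eyes.get_image("scene");hsv=cv2.cvtColor(im,cv2.COLOR_RGB2HSV)
    m=cv2.inRange(hsv,(18,130,70),(35,255,255));m[:160]=0;m[:,:240]=0;m[:,370:]=0;m[260:]=0
    n,l,s,c=cv2.connectedComponentsWithStats(m);out={}
    for i in range(1,n):
        if s[i,4]<25: continue
        for k,y in(("R",-.095),("L",.095)):
            g=lambda x:w2px("scene",np.r_[Rb@[x,y]+tb,.07])[0]-c[i,0]
            x=brentq(g,-.2,.2); v=w2px("scene",np.r_[Rb@[x,y]+tb,.07])[1]
            if abs(v-c[i,1])<7: out[k]=round(x*1000,1)
    o=env.observe();p=Rb.T@(o['position'][:2]-tb)*1000;f=Rb.T@o['ft_force'][:2]
    print("posts box x mm",out,"TCP box",p.round(1),"F box",f.round(1),"t",o['time_s'])
E
python3 -c "
from h import *; posts()"
python3 -m pendant '{"travel":[[3,-0.5,0],[5,-0.8,0],[3,-0.5,0],[2,-0.3,0],[2,-0.3,0],[2,-0.3,0],[2,-0.3,0],[2,-0.3,0],[0,0,0]],"delta_rot":[[0,0,0],[0,0,0],[0,0,0],[0,0,0],[0,0,0],[0,0,0],[0,0,0],[0,0,0],[0,0,0]]}'
python3 -c "
from h import *; posts()"
```

```text
posts box x mm {'R': -19.9, 'L': -16.9} TCP box [-52.1 -91.5] F box [-0.2  0.2] t 8.9167
time_s: 9.67
position: [0.4966, -0.1008, 0.0613]
tool_rot: [[0.001, -0.163, -0.987], [-0.0, -0.987, 0.163], [-1.0, -0.0, -0.001]]
ft_force: [-1.0, 0.6, 0.5]
grip_width: -0.0002
posts box x mm {'R': -11.1, 'L': -15.6} TCP box [-30.7 -91.3] F box [-0.7  0.2] t 9.7167
```

```bash
python3 -m pendant '{"travel":[[2,-0.3,0],[2,-0.3,0],[2,-0.3,0],[1,-0.2,0],[0,0,0]],"delta_rot":[[0,0,0],[0,0,0],[0,0,0],[0,0,0],[0,0,0]]}'
python3 -c "
from h import *; posts()"
```

```text
time_s: 10.13
position: [0.5035, -0.1018, 0.0613]
tool_rot: [[0.001, -0.163, -0.987], [-0.0, -0.987, 0.163], [-1.0, -0.0, -0.001]]
ft_force: [-0.8, -1.0, -0.2]
grip_width: -0.0003
posts box x mm {'R': -3.7, 'L': -14.5} TCP box [-23.7 -91.3] F box [-0.8  0.7] t 10.1833
```

```bash
python3 -m pendant '{"travel":[[-8,1.2,0],[-14,2.3,0],[4,24,0],[6,38,0],[6,38,0],[6,38,0],[5,30,0],[3,16,0],[0,0,0],[4,-0.7,0],[4,-0.7,0],[3,-0.5,0],[2,-0.3,0],[2,-0.3,0],[2,-0.3,0],[2,-0.3,0],[2,-0.3,0],[2,-0.3,0],[0,0,0]],"delta_rot":[[0,0,0],[0,0,0],[0,0,0],[0,0,0],[0,0,0],[0,0,0],[0,0,0],[0,0,0],[0,0,0],[0,0,0],[0,0,0],[0,0,0],[0,0,0],[0,0,0],[0,0,0],[0,0,0],[0,0,0],[0,0,0],[0,0,0]]}'
python3 -c "
from h import *; posts()"
```

```text
time_s: 11.77
position: [0.5349, 0.0819, 0.0613]
tool_rot: [[0.001, -0.163, -0.987], [-0.0, -0.987, 0.163], [-1.0, -0.0, -0.001]]
ft_force: [0.4, -0.3, -0.1]
grip_width: 0.0002
posts box x mm {'R': -2.3, 'L': -2.8} TCP box [-22.2  95. ] F box [-0.6  0.4] t 11.8167
```

```bash
python3 -m pendant '{"travel":[[2,-0.3,0],[2,-0.3,0],[2,-0.3,0],[2,-0.3,0],[2,-0.3,0],[2,-0.3,0],[0,0,0]],"delta_rot":[[0,0,0],[0,0,0],[0,0,0],[0,0,0],[0,0,0],[0,0,0],[0,0,0]]}'
python3 -c "
from h import *; posts()"
```

```text
time_s: 12.4
position: [0.5465, 0.08, 0.0613]
tool_rot: [[0.001, -0.163, -0.987], [-0.0, -0.987, 0.163], [-1.0, 0.0, -0.001]]
ft_force: [-1.9, 0.6, 0.3]
grip_width: 0.0
posts box x mm {'R': -0.6, 'L': 9.1} TCP box [-10.3  95.1] F box [-0.6  0.4] t 12.45
```

```bash
python3 -m pendant '{"travel":[[-8,1.2,0],[-14,2.3,0],[-4,-24,0],[-6,-38,0],[-6,-38,0],[-6,-38,0],[-5,-30,0],[-3,-17,0],[4,-0.7,0],[4,-0.7,0],[3,-0.5,0],[2,-0.3,0],[2,-0.3,0],[2,-0.3,0],[2,-0.3,0],[2,-0.3,0],[2,-0.3,0],[2,-0.3,0],[2,-0.3,0],[0,0,0]],"delta_rot":[[0,0,0],[0,0,0],[0,0,0],[0,0,0],[0,0,0],[0,0,0],[0,0,0],[0,0,0],[0,0,0],[0,0,0],[0,0,0],[0,0,0],[0,0,0],[0,0,0],[0,0,0],[0,0,0],[0,0,0],[0,0,0],[0,0,0],[0,0,0]]}'
python3 -c "
from h import *; posts()"
```

```text
time_s: 14.12
position: [0.5219, -0.1057, 0.0614]
tool_rot: [[0.001, -0.163, -0.987], [-0.0, -0.987, 0.163], [-1.0, -0.0, -0.001]]
ft_force: [0.3, -0.8, -0.3]
grip_width: -0.0
posts box x mm {'R': 14.6, 'L': 11.4} TCP box [ -5.  -92.2] F box [-0.3  0.5] t 14.1667
```

```bash
python3 -m pendant '{"travel":[[2,-0.3,0],[2,-0.3,0],[2,-0.3,0],[2,-0.3,0],[0,0,0]],"delta_rot":[[0,0,0],[0,0,0],[0,0,0],[0,0,0],[0,0,0]]}'
python3 -c "
from h import *; posts()"
python3 -m pendant '{"travel":[[-8,1.2,0],[-14,2.3,0],[4,24,0],[6,38,0],[6,38,0],[6,38,0],[5,30,0],[3,16,0],[4,-0.7,0],[4,-0.7,0],[3,-0.5,0],[2,-0.3,0],[2,-0.3,0],[2,-0.3,0],[2,-0.3,0],[2,-0.3,0],[2,-0.3,0],[2,-0.3,0],[2,-0.3,0],[0,0,0]],"delta_rot":[[0,0,0],[0,0,0],[0,0,0],[0,0,0],[0,0,0],[0,0,0],[0,0,0],[0,0,0],[0,0,0],[0,0,0],[0,0,0],[0,0,0],[0,0,0],[0,0,0],[0,0,0],[0,0,0],[0,0,0],[0,0,0],[0,0,0],[0,0,0]]}'
python3 -c "
from h import *; posts()"
```

```text
time_s: 14.58
position: [0.5298, -0.107, 0.0613]
tool_rot: [[0.001, -0.163, -0.987], [-0.0, -0.987, 0.163], [-1.0, 0.0, -0.001]]
ft_force: [-0.1, 0.3, 0.6]
grip_width: -0.0
posts box x mm {'R': 23.1, 'L': 12.4} TCP box [  3.  -92.1] F box [-0.5 -0.3] t 14.6333
time_s: 16.3
position: [0.5649, 0.0763, 0.0613]
tool_rot: [[0.001, -0.163, -0.987], [-0.0, -0.987, 0.163], [-1.0, -0.0, -0.001]]
ft_force: [0.6, 0.3, 1.3]
grip_width: 0.0001
posts box x mm {'R': 24.6, 'L': 27.0} TCP box [ 8.3 94.3] F box [-0.8  0.1] t 16.35
```

```bash
python3 -m pendant '{"travel":[[2,-0.3,0],[2,-0.3,0],[2,-0.3,0],[2,-0.3,0],[0,0,0]],"delta_rot":[[0,0,0],[0,0,0],[0,0,0],[0,0,0],[0,0,0]]}'
python3 -c "
from h import *; posts()"
python3 -m pendant '{"travel":[[-8,1.2,0],[-14,2.3,0],[-4,-24,0],[-6,-38,0],[-6,-38,0],[-6,-38,0],[-5,-30,0],[-3,-17,0],[4,-0.7,0],[4,-0.7,0],[3,-0.5,0],[2,-0.3,0],[2,-0.3,0],[2,-0.3,0],[2,-0.3,0],[2,-0.3,0],[2,-0.3,0],[2,-0.3,0],[2,-0.3,0],[0,0,0]],"delta_rot":[[0,0,0],[0,0,0],[0,0,0],[0,0,0],[0,0,0],[0,0,0],[0,0,0],[0,0,0],[0,0,0],[0,0,0],[0,0,0],[0,0,0],[0,0,0],[0,0,0],[0,0,0],[0,0,0],[0,0,0],[0,0,0],[0,0,0],[0,0,0]]}'
python3 -c "
from h import *; posts()"
```

```text
time_s: 16.77
position: [0.572, 0.0751, 0.0613]
tool_rot: [[-0.001, -0.162, -0.987], [-0.0, -0.987, 0.162], [-1.0, 0.0, 0.001]]
ft_force: [-3.8, -0.8, 1.9]
grip_width: -0.0
posts box x mm {'R': 26.1, 'L': 34.6} TCP box [15.7 94.3] F box [-1.5 -1.2] t 16.8167
time_s: 18.48
position: [0.5478, -0.1107, 0.0613]
tool_rot: [[0.001, -0.163, -0.987], [-0.0, -0.987, 0.163], [-1.0, -0.0, -0.001]]
ft_force: [-0.2, 0.0, 0.1]
grip_width: -0.0001
posts box x mm {'R': 41.4, 'L': 37.1} TCP box [ 21.4 -93. ] F box [-0.5  0. ] t 18.5333
```

```bash
python3 -m pendant '{"travel":[[2,-0.3,0],[2,-0.3,0],[2,-0.3,0],[0,0,0]],"delta_rot":[[0,0,0],[0,0,0],[0,0,0],[0,0,0]]}'
python3 -c "
from h import *; posts()"
python3 -m pendant '{"travel":[[-8,1.2,0],[-14,2.3,0],[4,24,0],[6,38,0],[6,38,0],[6,38,0],[5,30,0],[3,16,0],[4,-0.7,0],[4,-0.7,0],[3,-0.5,0],[2,-0.3,0],[2,-0.3,0],[2,-0.3,0],[2,-0.3,0],[2,-0.3,0],[2,-0.3,0],[2,-0.3,0],[0,0,0]],"delta_rot":[[0,0,0],[0,0,0],[0,0,0],[0,0,0],[0,0,0],[0,0,0],[0,0,0],[0,0,0],[0,0,0],[0,0,0],[0,0,0],[0,0,0],[0,0,0],[0,0,0],[0,0,0],[0,0,0],[0,0,0],[0,0,0],[0,0,0]]}'
python3 -c "
from h import *; posts()"
```

```text
time_s: 18.87
position: [0.5537, -0.1117, 0.0613]
tool_rot: [[0.001, -0.163, -0.987], [-0.0, -0.987, 0.163], [-1.0, 0.0, -0.001]]
ft_force: [0.4, -0.7, 0.5]
grip_width: -0.0001
posts box x mm {'R': 47.4, 'L': 38.0} TCP box [ 27.3 -92.9] F box [-0.2  0. ] t 18.9167
time_s: 20.5
position: [0.5867, 0.0717, 0.0613]
tool_rot: [[0.001, -0.163, -0.987], [-0.0, -0.987, 0.163], [-1.0, 0.0, -0.001]]
ft_force: [0.0, 0.4, 0.0]
grip_width: -0.0001
posts box x mm {'R': 48.7, 'L': 49.6} TCP box [30.6 93.4] F box [-1.  1.] t 20.55
```

```bash
python3 -m pendant '{"travel":[[2,-0.3,0],[2,-0.3,0],[0,0,0]],"delta_rot":[[0,0,0],[0,0,0],[0,0,0]]}'
python3 -c "
from h import *; posts()"
python3 -m pendant '{"travel":[[-8,1.2,0],[-10,1.7,0],[-4,-24,0],[-6,-38,0],[-6,-38,0],[-6,-38,0],[-5,-30,0],[-3,-17,0],[4,-0.7,0],[4,-0.7,0],[3,-0.5,0],[2,-0.3,0],[2,-0.3,0],[2,-0.3,0],[0,0,0]],"delta_rot":[[0,0,0],[0,0,0],[0,0,0],[0,0,0],[0,0,0],[0,0,0],[0,0,0],[0,0,0],[0,0,0],[0,0,0],[0,0,0],[0,0,0],[0,0,0],[0,0,0],[0,0,0]]}'
python3 -c "
from h import *; posts()"
```

```text
time_s: 20.8
position: [0.5904, 0.0713, 0.0613]
tool_rot: [[0.0, -0.163, -0.987], [-0.0, -0.987, 0.163], [-1.0, 0.0, -0.0]]
ft_force: [-1.2, -0.1, -0.2]
grip_width: 0.0001
posts box x mm {'R': 49.1, 'L': 53.1} TCP box [34.3 93.5] F box [-0.7  1.2] t 20.85
time_s: 22.1
position: [0.5594, -0.1128, 0.0613]
tool_rot: [[0.0, -0.162, -0.987], [0.0, -0.987, 0.162], [-1.0, -0.0, -0.0]]
ft_force: [0.1, 1.5, 0.4]
grip_width: 0.0001
posts box x mm {'R': 52.9, 'L': 54.2} TCP box [ 33.2 -93.4] F box [-0.2 -0.1] t 22.15
```

Now single-millimetre steps with checks.

```bash
for i in 1 2; do python3 -m pendant '{"travel":[[1,-0.2,0],[1,-0.1,0],[0,0,0]],"delta_rot":[[0,0,0],[0,0,0],[0,0,0]]}' | grep ft
python3 -c "
from h import *; posts()"; done
```

```text
ft_force: [-1.4, 0.8, 0.5]
posts box x mm {'R': 54.2, 'L': 54.5} TCP box [ 35.1 -93.8] F box [-0.7  0.6] t 22.45
ft_force: [-3.0, -0.7, 0.3]
posts box x mm {'R': 56.3, 'L': 54.8} TCP box [ 37. -94.] F box [-1.7 -1.2] t 22.75
```

```bash
for i in 1 2 3; do python3 -m pendant '{"travel":[[0.5,-0.1,0],[0.5,-0.1,0],[0,0,0]],"delta_rot":[[0,0,0],[0,0,0],[0,0,0]]}' | grep ft
python3 -c "
from h import *; posts()"; done
```

```text
ft_force: [-7.0, 0.3, 2.2]
posts box x mm {'R': 56.5, 'L': 55.0} TCP box [ 37.2 -94. ] F box [-6.6 -0.8] t 23.05
ft_force: [-11.0, -0.3, 5.0]
posts box x mm {'R': 56.6, 'L': 55.0} TCP box [ 37.4 -94. ] F box [-10.8  -1.6] t 23.35
ft_force: [-15.2, 0.3, 9.0]
posts box x mm {'R': 56.6, 'L': 55.1} TCP box [ 37.5 -94. ] F box [-14.7  -1.2] t 23.65
```

```bash
python3 -m pendant '{"travel":[[-8,1.2,0],[-14,2.3,0],[4,24,0],[6,38,0],[6,38,0],[6,38,0],[5,30,0],[3,17,0],[4,-0.7,0],[4,-0.7,0],[4,-0.7,0],[3,-0.5,0],[1,-0.2,0],[1,-0.1,0],[0,0,0]],"delta_rot":[[0,0,0],[0,0,0],[0,0,0],[0,0,0],[0,0,0],[0,0,0],[0,0,0],[0,0,0],[0,0,0],[0,0,0],[0,0,0],[0,0,0],[0,0,0],[0,0,0],[0,0,0]]}' |grep ft
for i in 1 2 3; do python3 -c "
from h import *; posts()"; python3 -m pendant '{"travel":[[0.5,-0.1,0],[0.5,-0.1,0],[0,0,0]],"delta_rot":[[0,0,0],[0,0,0],[0,0,0]]}' | grep ft
 done; python3 -c "
from h import *; posts()"
```

```text
ft_force: [-0.1, -0.9, 0.3]
posts box x mm {'R': 56.7, 'L': 54.5} TCP box [35.1 92.8] F box [0.8 0.7] t 24.95
ft_force: [-2.2, -0.9, 0.2]
posts box x mm {'R': 56.6, 'L': 55.0} TCP box [35.7 93.1] F box [-2.8 -1. ] t 25.25
ft_force: [-2.5, -0.2, -0.0]
posts box x mm {'R': 56.6, 'L': 55.8} TCP box [37.2 93.3] F box [-1.1  0.4] t 25.55
ft_force: [-2.8, 1.2, -0.3]
posts box x mm {'R': 56.6, 'L': 57.2} TCP box [38.1 93.3] F box [-1.5  1.5] t 25.85
```

```bash
for i in 1 2 3 4; do python3 -m pendant '{"travel":[[0.5,-0.1,0],[0.5,-0.1,0],[0,0,0]],"delta_rot":[[0,0,0],[0,0,0],[0,0,0]]}' | grep ft
python3 -c "
from h import *; posts()"; done
```

```text
ft_force: [-5.8, 2.4, 1.7]
posts box x mm {'R': 57.1, 'L': 57.4} TCP box [38.4 93.3] F box [-5.9  1.4] t 26.15
ft_force: [-9.0, 2.7, 4.4]
posts box x mm {'R': 57.2, 'L': 57.4} TCP box [38.6 93.4] F box [-9.7  0.4] t 26.45
ft_force: [-12.8, 3.4, 7.3]
posts box x mm {'R': 57.0, 'L': 57.5} TCP box [38.8 93.4] F box [-13.9   1.3] t 26.75
ft_force: [-16.8, 3.6, 10.9]
posts box x mm {'R': 57.1, 'L': 57.7} TCP box [39.  93.4] F box [-17.7   2.3] t 27.05
```

The left end is firm on the stop. I'll recheck the right end with a light push, then retract.

```bash
python3 -m pendant '{"travel":[[-10,1.6,0],[-15,2.4,0],[-4,-24,0],[-6,-38,0],[-6,-38,0],[-6,-38,0],[-5,-30,0],[-3,-17,0],[4,-0.7,0],[4,-0.7,0],[4,-0.7,0],[3,-0.5,0],[2,-0.3,0],[1,-0.2,0],[1,-0.2,0],[1,-0.1,0],[0,0,0]],"delta_rot":[[0,0,0],[0,0,0],[0,0,0],[0,0,0],[0,0,0],[0,0,0],[0,0,0],[0,0,0],[0,0,0],[0,0,0],[0,0,0],[0,0,0],[0,0,0],[0,0,0],[0,0,0],[0,0,0],[0,0,0]]}' |grep ft
for i in 1 2 3; do python3 -c "
from h import *; posts()"; python3 -m pendant '{"travel":[[0.5,-0.1,0],[0.5,-0.1,0],[0,0,0]],"delta_rot":[[0,0,0],[0,0,0],[0,0,0]]}' | grep ft
 done; python3 -c "
from h import *; posts()"
```

```text
ft_force: [0.4, 0.1, -0.6]
posts box x mm {'R': 56.4, 'L': 57.5} TCP box [ 37.1 -94.5] F box [-0.  -0.2] t 28.5167
ft_force: [-5.4, 1.3, 1.7]
posts box x mm {'R': 56.6, 'L': 57.5} TCP box [ 37.4 -94.5] F box [-5.8  0.1] t 28.8167
ft_force: [-9.0, 1.4, 5.6]
posts box x mm {'R': 56.6, 'L': 57.6} TCP box [ 37.6 -94.5] F box [-9.9  0.1] t 29.1167
ft_force: [-12.7, 1.8, 7.0]
posts box x mm {'R': 56.6, 'L': 57.6} TCP box [ 37.8 -94.6] F box [-13.8  -0.6] t 29.4167
```

Both ends are rigid on the stop. I'll back off, lift clear and look.

```bash
python3 -m pendant '{"travel":[[-6,1,0],[-15,2.4,0],[-10,1.6,0],[0,0,30],[0,0,40],[0,-10,40],[-10,-40,20],[-10,-40,0],[-10,-40,0],[-10,-40,0],[-10,-40,0],[0,0,0],[0,0,0]],"delta_rot":[[0,0,0],[0,0,0],[0,0,0],[0,0,0],[0,0,0],[0,0,0],[0,0,0],[0,0,0],[0,0,0],[0,0,0],[0,0,0],[0,0,0],[0,0,0]]}' 
python3 - <<'E'
from h import *
posts()
a=eyes.get_image("top")[:,:,::-1][170:320,205:360]; b=eyes.get_image("scene")[:,:,::-1][120:270,245:400]
cv2.imwrite("pics/end.png",np.hstack([cv2.resize(x,None,fx=2.5,fy=2.5,interpolation=2) for x in (a,b)]))
im=eyes.get_image("top");hsv=cv2.cvtColor(im,cv2.COLOR_RGB2HSV);m=cv2.inRange(hsv,(18,120,80),(35,255,255));m[:190]=0;m[280:]=0;m[:,:220]=0;m[:,345:]=0
n,l,s,c=cv2.connectedComponentsWithStats(m)
for i in range(1,n):
    if s[i,4]>20: print("top",(Rb.T@(px2w("top",*c[i],.0875)[:2]-tb)*1000).round(1))
E
```

```text
time_s: 30.5
position: [0.4853, -0.3189, 0.1892]
tool_rot: [[0.001, -0.166, -0.986], [-0.0, -0.986, 0.166], [-1.0, 0.0, -0.001]]
ft_force: [0.0, 0.7, -1.0]
grip_width: -0.0
posts box x mm {'R': 56.5, 'L': 57.6} TCP box [  -6.7 -306.9] F box [0.7 0.2] t 30.55
top [57.5 95.2]
top [ 56.6 -93.2]
```

View pics/end.png

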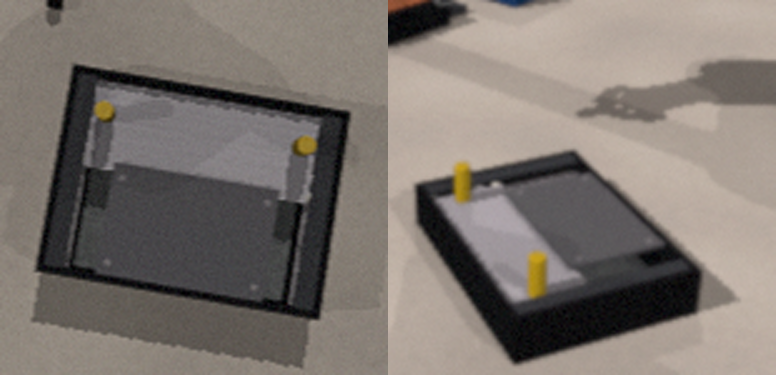

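The shutter covers the compartment and lies against the far wall, with the posts at crop (104,110) and (305,146). The arm is clear of everything, so I'm handing in.

```bash
python3 -c "
from rig import close_job; print(close_job())"
```

```text
the job is handed in; nothing more can be done
None
```

The job is handed in: the blue breadboard is in the compartment and the shutter is closed over it. It took about 31 s of the 72 s allowed.

**Breadboard:** I gripped it across its 35 mm width, set it on the compartment floor and let go. A picture taken after the release showed it flat and wholly inside. The closed shutter now hides it, so I couldn't look again at the end.

**Shutter:** I walked it home with closed fingers, pushing the two posts in turn and keeping one end at most about 11 mm ahead of the other. The highest push force I read was about 18 N, but I only read force at the end of each move and between moves, not throughout.

**Last checks:**
- **Stop:** Each post met rigid resistance at the end stop when pushed.
- **Position:** The scene camera put the posts at box x = 57.6 mm (left) and 56.5 mm (right); the top camera gave 57.5 and 56.6 mm. Home is 58 mm and the tolerance is 3 mm. The two ends differ by about 1 mm, which is within the error of my box pose (about 2 mm).
- **Surroundings:** The arm ended clear of everything. I steered clear of the other objects, but did not measure their positions again at the end.

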